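Roll the spare trolley wheel into its rest under the bench ledge

ROBOT

A 7-joint arm with a two-finger parallel gripper is mounted at the origin on the work surface. World frame = base frame: x ahead of the robot, y to its left, z up, the work surface at z = 0. Lengths are in m, angles in rad, forces in N, time in s.
With the tool pointing down it reaches from about 0.425 to 0.875 m from the base axis. Payload 4.7 kg.
Tool frame: the origin (TCP) lies on the centre line of the jaws, within the pads' length; the fingertips stand arm.nose_length ahead of it and the grasp point (between the pads) lies 3 mm ahead of it (arm.nose_length is the distance from the TCP to the fingertips, in m); x points along the fingers, y is the direction in which the jaws open and shut, and the axes are right-handed (so a half turn about x gives the same grasp; the last joint's range is limited). The gripper opens to 87 mm and grips with 3 to 60 N. Pads are 19 mm wide; open, the fingers measure 117 mm over their backs; the gripper's body (75 mm by 190 mm) begins 51 mm behind the grasp point.
Start: joints at [1.263, 0.321, -0.07, 1.45, 0.023, 1.371, -0.057], TCP at [0.206, -0.617, 0.245] pointing down, gripper open.
Joint ranges: [-2.86, 2.86], [-0.3, 2.09], [-1.38, 1.24], [0.06, 2.45], [-1.56, 4.7], [0.09, 2.05], [-2.69, 2.69]. Speed limits (rad/s): [2.57, 2.57, 3.14, 3.14, 3.14, 3.14, 3.14].

INTERFACE

Orientations are given as a unit quaternion [x, y, z, w].
In Python, from plant import arm, vision, ticket, readout gives the robot as it stands. Calls block until the motion is done:
- arm.move_to(position, orientation): joint-space move of the TCP to a pose.
- arm.move_linear(position, attitude=None, max_speed=0.15): straight line of the TCP; attitude=None keeps the orientation; max_speed is the mean speed in m/s.
- arm.move_j(angles): joint-space move.
- arm.let_go() and arm.grab(effort=None): open the fingers fully, or close them until they stop; effort is the grip in N (None keeps the last).
- arm.wait(seconds).
- arm.ik(position, orientation): joint angles nearest the present ones, or None.
- vision.snapshot(name): name is "scene" or "top" or "wrist"; returns a dict with "frame" (420x560x3 uint8, blue, green, red), "K" (3x3 intrinsics, pixels), "k1" (the pictures are not rectified: a ray, as slopes to the right and down, at radius r is drawn at 1 + k1 r^2 times it, then the intrinsics apply), "world_from_camera" (4x4, takes a point from camera to world coordinates); the wrist camera has in their place "tool_from_camera" (4x4, takes a point from camera to tool coordinates, whose origin is the TCP and whose axes are the tool frame's). Camera axes: x right, y up, looking along -z (the intrinsics and any distortion apply to the point x, -y, -z); pixel columns grow to the right and rows downward; lengths in m; the calibration is good to about 2 mm. A picture is of the moment at which its call begins: read the wrist's pose just before it. There is no depth.
A pose or a line that the arm cannot do raises arm.Unreachable and nothing moves.
- ticket.job_done(): hands the job in, once; it reports no verdict.
Readings, each from a call of its own:
- readout.current_time(): time.
- readout.current_q(): joint angles.
- readout.current_qd(): joint speeds.
- readout.current_tau(): joint torques, N m.
- readout.current_eef_pos(): TCP position.
- readout.current_tcp_rot(): TCP orientation.
- readout.current_contact_force(): force on the tool from outside, world axes, zero at the start.
- readout.current_wrist_torque(): the same for the moment, N m.
- readout.current_opening(): opening from 0.0 (shut) to 1.0 (fully open).
Only numpy, scipy, OpenCV 4.12 (cv2) and the standard library are available. Lean on these libraries where they do the work, as an engineer would, in place of code of your own. Each camera call takes 0.05 s, during which the arm holds its last target.

TASK

Put the spare trolley wheel away: roll it along the bench on its tread into the blue wheel rest, over the low sill bar and up to the red rubber stop under the ledge, and leave it standing there upright. Keep it on the bench all the way (no lifting, no sliding along without turning, no falling over), do not ram the stop, and leave the jar, the sanding block and the tin where they are.

Things in the scene. Friction and masses are not known exactly. Their poses are not given: they have to be found in the camera images.
- wheel_center (a point): centre of the spare trolley wheel: black tyre 150 mm in diameter, 40 mm wide, grey disc with a yellow mark; 0.5 to 0.9 kg. It stands free on its tread, centre 75 mm above the bench. x axis = the axle, level. At the start z is up (yellow mark on top) and y is level, the rolling direction towards the rest; y and z turn with the wheel. Slight rolling resistance: let go slowly, it stays.
- rest_seat (a point): the wheel's centre belongs here when home in the rest, 75 mm above the bench; the rest is fixed. Its y axis is level, the direction in which the wheel rolls in; x across, z up. Blue cheeks 40 mm high, 54 mm apart inside, run from 60 mm before to 72 mm beyond this point along y; flared mouth boards, as high, from 103 to 57 mm before it, open to 93 mm apart.
- rest_sill (a point): middle of the top of the steel sill bar across the way, 26 mm before rest_seat along y: round, 4 mm high. The wheel first touches it with its centre 51 mm before rest_seat, must be pushed over it (about 5 to 12 N, low down from behind), and then drops into the seat between sill and stop with 1 to 2 mm of play
- rest_ledge (a point): middle of the lower near edge of the dark wooden ledge board over the rest: 195 mm above the bench, 70 mm before rest_seat along y. Board 240 mm wide (x), 65 mm deep, 16 mm thick, a jar and a box on it up to 275 mm above the bench. Two side arms 98 mm either side of the middle (24 mm wide, underside 179 mm high) run from there back to posts 105 mm beyond rest_seat
- rest_stop (a point): middle of the top edge of the red rubber stop block's face that the wheel comes to rest against: 71.5 mm beyond rest_seat along the rest's y axis, 50 mm above the bench; block 70 mm wide, gives 1 to 2 mm under 10 N
- glue_jar: bystander: white jar with orange lid, 60 mm diameter, 75 mm high, origin at the centre of its underside
- sanding_block: bystander: cork sanding block 55 x 110 x 30 mm (x, y, z), origin at the centre of its underside
- filler_tin: bystander: steel tin, 70 mm diameter, 70 mm high, origin at the centre of its underside
Things that resemble listed ones, but are neither listed nor needed, are in the scene too. Leave any green look-alike of the part that bears wheel_center alone.

How it is judged:
On the way, in this order (a step that is already met when the one before it is completed fails the run):
1. the wheel, on the bench, has rolled on about a quarter turn (angle between wheel_center's own z axis and vertical above 1.2 rad and height (world z) of wheel_center below 0.09 m), for 0.05 s.
2. the wheel, on the bench, has rolled on about half a turn (angle between wheel_center's own z axis and vertical above 2.6 rad and height (world z) of wheel_center below 0.09 m), for 0.05 s.
3. the wheel is over the sill and down in the rest (y of wheel_center in the frame of rest_seat above -0.012 m and horizontal distance between wheel_center and rest_seat below 0.016 m and height (world z) of wheel_center below 0.078 m), for 0.2 s.
At the end, for the whole second after the job is handed in: The wheel stands upright (axle within 8 degrees of level, within 11 degrees of square to the rest) and still on the bench in the rest, beyond the sill, its centre within 16 mm of the seat point and no more than 10 mm short of it along the rest (y of wheel_center in the frame of rest_seat above -0.01 m and horizontal distance between wheel_center and rest_seat below 0.016 m and height (world z) of wheel_center below 0.078 m and angle between wheel_center's own x axis and vertical between 1.42 and 1.72 rad and angle between the x axis of wheel_center and the x axis of rest_seat, either way round below 0.2 rad and linear speed of wheel below 0.02 m/s); the robot touches nothing.
It fails at once if the wheel is lifted: its centre more than 25 mm above its rolling height (height (world z) of wheel_center above 0.1 m).
It fails at once if the wheel leans over by more than 30 degrees or falls flat (angle between wheel_center's own x axis and vertical below 1.05 rad or angle between wheel_center's own x axis and vertical above 2.09 rad).
It fails at once if the rest is rammed: more than 80 N between wheel and rest (contact force between wheel and rest above 80 N).
It fails at once if a bystander is pushed more than 20 mm (distance of any of glue_jar, sanding_block, filler_tin from where it was at the start of the episode above 0.02 m).
It also fails if it takes over 69 s, if anything falls off the work surface, if the arm or the gripper's body presses on something with over 40 N, if the wrist force passes 120 N, or if a joint passes its speed limit or range.

## Working session

There is one attempt and no reset: what is moved stays moved. The work goes in short steps, each a Python script; the robot and the scene stay as the last script left them, time stands still between calls to the robot, and variables do not carry over. Pictures are saved under pics/ and viewed, and the job is handed in when it is done.

```bash
ls; mkdir -p pics
cat > h.py <<'E'
import numpy as np, cv2
from plant import arm, vision, ticket, readout
def snap(n,f):
    s=vision.snapshot(n); cv2.imwrite(f'pics/{f}.png',s['frame']); np.savez(f'pics/{f}.npz',**s); return s
def ray(s,u,v,T=None):
    K=np.array(s['K']);k1=float(s['k1'])
    d=np.array([[[ (u-K[0,2])/K[0,0],(v-K[1,2])/K[1,1]]]])
    p=cv2.undistortPoints(np.array([[[u,v]]],float),K,np.array([k1,0,0,0.]))[0,0]
    T=np.array(s['world_from_camera']) if T is None else T
    return T[:3,3], T[:3,:3]@np.array([p[0],-p[1],-1.])
def onz(s,u,v,z,T=None):
    o,d=ray(s,u,v,T); return o+d*(z-o[2])/d[2]
def proj(s,P,T=None):
    T=np.array(s['world_from_camera']) if T is None else T
    c=T[:3,:3].T@(np.array(P,float)-T[:3,3]); x,y=c[0]/-c[2],-c[1]/-c[2]
    f=1+float(s['k1'])*(x*x+y*y);K=np.array(s['K'])
    return np.array([K[0,0]*x*f+K[0,2],K[1,1]*y*f+K[1,2]])
def load(f): return dict(np.load(f'pics/{f}.npz'))
E
python3 - <<'E'
from h import *
for n in('scene','top'):
    s=snap(n,n+'0'); print(n,s['K'],s['k1'],s['world_from_camera'])
print(readout.current_time(),arm.nose_length,readout.current_eef_pos(),readout.current_tcp_rot())
E
```

```text
pics
scene [[401.46564424   0.         275.1970179 ]
 [  0.         401.46564424 214.84066114]
 [  0.           0.           1.        ]] -0.097603067549319 [[ 0.47842054 -0.69405254  0.53796362  0.99155115]
 [ 0.87808068  0.38465832 -0.28462659 -0.2877031 ]
 [-0.00938638  0.60854667  0.79346257  0.74294983]
 [ 0.          0.          0.          1.        ]]
top [[426.94077797   0.         276.888737  ]
 [  0.         426.94077797 206.40653122]
 [  0.           0.           1.        ]] -0.0792419718889899 [[-0.05173779  0.97524416 -0.2149931   0.34227196]
 [-0.99865748 -0.05107118  0.00865821 -0.0591931 ]
 [-0.00253608  0.21515243  0.97657719  1.0836901 ]
 [ 0.          0.          0.          1.        ]]
0.1 0.022 [ 0.2053797  -0.61622896  0.24357039] [-0.69784525 -0.1138658   0.69810122 -0.11269991]
```

View pics/scene0.png

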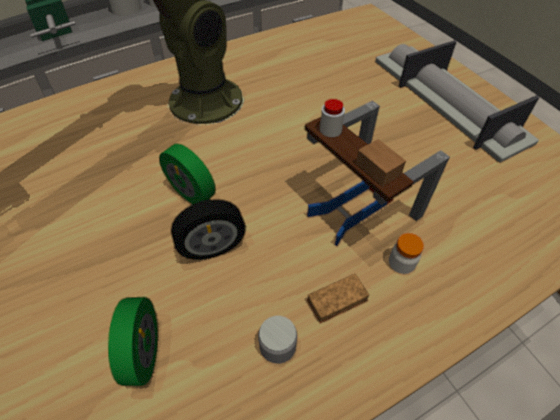

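View pics/top0.png

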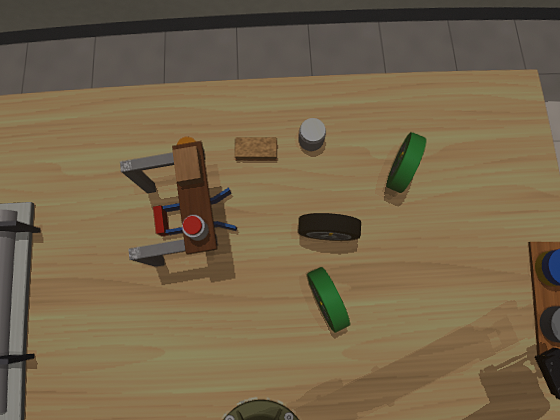

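Candidates for the wheel: the black tyre at scene (209,229) / top (330,227). Green look-alikes are at scene (188,173) and (135,341), top (328,299) and (406,162). I choose the black one. Close crops next.

Run:
```python
from h import *
t=load('top0')['frame']; s=load('scene0')['frame']
a=cv2.resize(t[130:280,100:380],None,fx=2.8,fy=2.8,interpolation=cv2.INTER_CUBIC)
cv2.imwrite('pics/c1.png',a)
b=cv2.resize(s[90:280,160:460],None,fx=2.6,fy=2.6,interpolation=cv2.INTER_CUBIC)
cv2.imwrite('pics/c2.png',b)
```

```text
(no output)
```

View pics/c1.png

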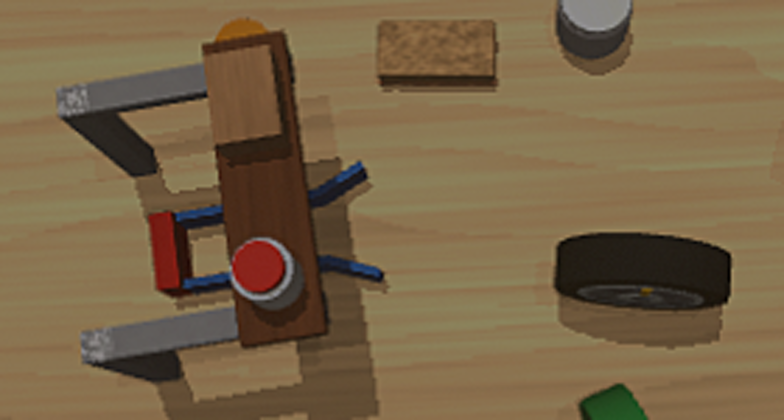

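View pics/c2.png

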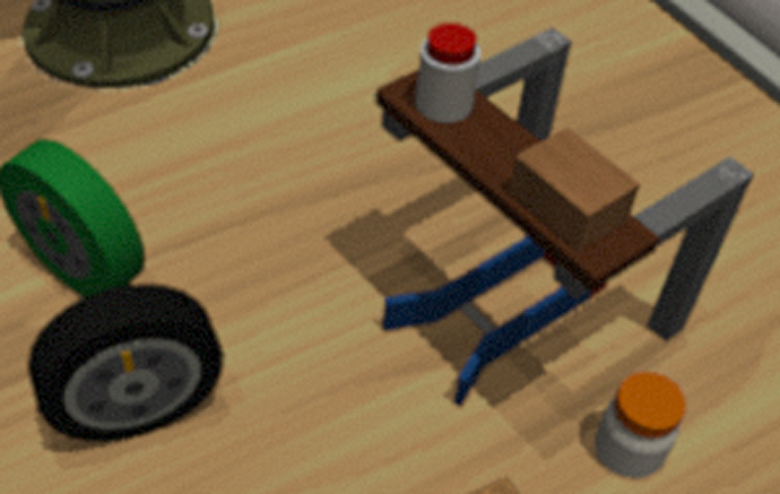

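Run:
```python
from h import *
s=load('top0');f=s['frame'];h=cv2.cvtColor(f,cv2.COLOR_BGR2HSV)
def comps(m,minA=15):
    n,l,st,c=cv2.connectedComponentsWithStats(m.astype(np.uint8)); 
    return [(st[i],c[i],l==i) for i in range(1,n) if st[i][4]>minA]
H,S,V=cv2.split(h)
for name,m in dict(blue=(H>100)&(H<135)&(S>100)&(V>40),red=((H<6)|(H>174))&(S>180)&(V>70)).items():
    for st,c,mm in comps(m):
        ctr=cv2.findContours(mm.astype(np.uint8),0,1)[0][0]
        print(name,st,c.round(1)); ap=cv2.approxPolyDP(ctr,1.5,True)[:,0]
        z=.04 if name=='blue' else .05
        if st[0]<280: print([ (tuple(p.tolist()),onz(s,*p,z)[:2].round(3).tolist()) for p in ap])
# wheel dark
for st,c,mm in comps((V<55),200): print('dark',st,c.round(1))
# same in scene
s2=load('scene0');h2=cv2.cvtColor(s2['frame'],cv2.COLOR_BGR2HSV);H,S,V=cv2.split(h2)
for st,c,mm in comps((H>100)&(H<135)&(S>100)&(V>40)):
    ctr=cv2.findContours(mm.astype(np.uint8),0,1)[0][0];ap=cv2.approxPolyDP(ctr,1.5,True)[:,0]
    print('sc blue',st,[ (tuple(p.tolist()),onz(s2,*p,.04)[:2].round(3).tolist()) for p in ap])
for st,c,mm in comps((V<45),200): print('scdark',st,c.round(1))
m=(H>12)&(H<32)&(S>170)&(V>110)
for st,c,mm in comps(m,3):
    if 150<c[0]<260 and 190<c[1]<270: print('yel',st,c)
```

```text
blue [211 188  18  13  50] [220.4 193.6]
[((228, 188), [0.626, 0.053]), ((211, 198), [0.602, 0.096]), ((211, 200), [0.597, 0.096]), ((227, 191), [0.618, 0.055])]
blue [162 204  17   5  45] [170.1 205.8]
[((178, 204), [0.591, 0.18]), ((162, 206), [0.588, 0.221]), ((165, 208), [0.583, 0.213])]
blue [214 222  22   7  62] [225.4 224.6]
[((214, 222), [0.541, 0.09]), ((235, 228), [0.523, 0.038]), ((233, 225), [0.531, 0.043])]
blue [166 228  16   5  45] [173.4 229.8]
[((181, 228), [0.53, 0.173]), ((166, 230), [0.526, 0.21]), ((166, 232), [0.521, 0.21]), ((180, 230), [0.525, 0.175])]
blue [542 249  18  36 394] [552.9 265.5]
red [153 206  11  28 218] [158.3 219.1]
[((155, 206), [0.587, 0.236]), ((153, 209), [0.579, 0.241]), ((156, 232), [0.521, 0.233]), ((163, 232), [0.52, 0.215]), ((160, 206), [0.586, 0.223])]
red [183 216  19  18 253] [191.9 224.8]
[((191, 216), [0.557, 0.145]), ((184, 221), [0.545, 0.163]), ((183, 226), [0.533, 0.165]), ((187, 232), [0.517, 0.156]), ((195, 233), [0.514, 0.136]), ((199, 230), [0.521, 0.126]), ((201, 224), [0.535, 0.121]), ((196, 217), [0.554, 0.133])]
dark 
[... 1402 characters left out ...]
4), [0.618, 0.098]), ((350, 222), [0.611, 0.098]), ((354, 219), [0.609, 0.11]), ((354, 216), [0.602, 0.115]), ((360, 213), [0.602, 0.132]), ((362, 219), [0.617, 0.126])]
scdark [ 22   1  51  30 710] [47.6 15.1]
scdark [ 153    0   82  113 5457] [196.   50.8]
scdark [ 393    0  167  110 2127] [485.3  52.5]
scdark [399  43  56  44 943] [425.5  61.5]
scdark [474  99  63  50 876] [503.4 121.7]
scdark [359 113  17  29 207] [365.7 126.6]
scdark [305 126 109  81 602] [356.2 172.5]
scdark [ 160  154   85  106 2746] [199.5 213.3]
scdark [410 166  34  54 575] [424.5 193.4]
scdark [319 195  27  20 209] [332.5 205. ]
scdark [ 133  298   25   88 1409] [145.3 341.9]
yel [207 225   3   2   4] [208.  225.5]
```

Run:
```python
from h import *
t=load('top0');s=load('scene0')
a=onz(s,211.6,238.6,.075);b=onz(t,330.2,235.5,.075);print('hub',a.round(4),b.round(4))
# tyre wall ellipse centre in scene: fit hub grey disc
f=s['frame'];h=cv2.cvtColor(f,cv2.COLOR_BGR2HSV)
cv2.imwrite('pics/w1.png',cv2.resize(f[185:275,160:260],None,fx=6,fy=6,interpolation=cv2.INTER_CUBIC))
cv2.imwrite('pics/w2.png',cv2.resize(t['frame'][195:255,285:375],None,fx=8,fy=8,interpolation=cv2.INTER_CUBIC))
# tread front/back extremes in top at left/right edges
V=cv2.cvtColor(t['frame'],cv2.COLOR_BGR2HSV)[...,2]
n,l,st,c=cv2.connectedComponentsWithStats((V<60).astype(np.uint8)); k=l[222,330]
ys,xs=np.where(l==k)
for u in (xs.min(),xs.min()+1,xs.max()-1,xs.max()): print(u,ys[xs==u].min(),ys[xs==u].max(), onz(t,u,ys[xs==u].mean(),.09)[:2].round(4))
for u in range(300,362,6): print(u,ys[xs==u].min(),onz(t,u,ys[xs==u].min(),.15)[:2].round(4))
```

```text
hub [ 0.5295 -0.189   0.075 ] [ 0.4867 -0.1915  0.075 ]
298 229 232 [ 0.5004 -0.1146]
299 218 233 [ 0.5122 -0.1177]
359 220 237 [ 0.4975 -0.259 ]
360 221 235 [ 0.4986 -0.2615]
300 216 [ 0.5233 -0.1178]
306 214 [ 0.5271 -0.1314]
312 214 [ 0.5264 -0.1448]
318 213 [ 0.528  -0.1584]
324 213 [ 0.5273 -0.1718]
330 214 [ 0.5243 -0.185 ]
336 214 [ 0.5236 -0.1984]
342 215 [ 0.5206 -0.2116]
348 216 [ 0.5176 -0.2249]
354 218 [ 0.5124 -0.2379]
360 221 [ 0.5049 -0.2507]
```

View pics/w1.png

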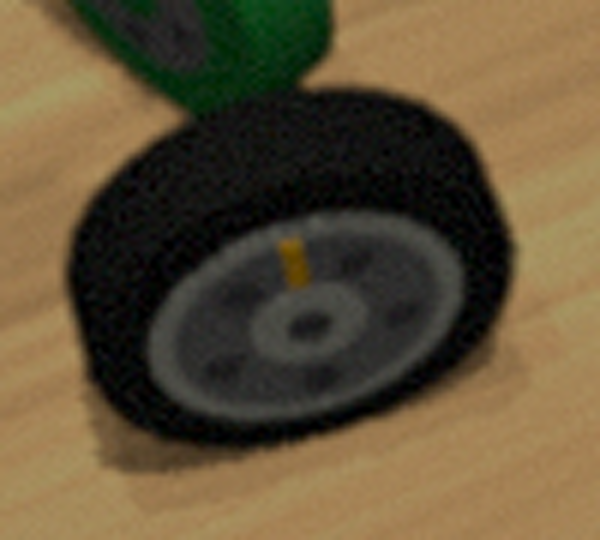

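View pics/w2.png

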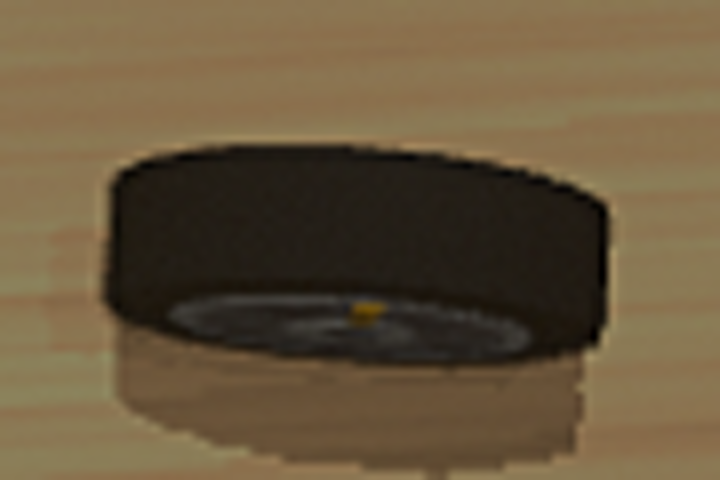

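```bash
cat >> h.py <<'E'
from scipy.spatial.transform import Rotation as R
def quat(yaw_h, tilt, flip=False):
    """heading unit vec (2d), tilt from vertical: fingers lean so tips point forward"""
    hd=np.array([yaw_h[0],yaw_h[1],0.]);z=np.array([0,0,1.])
    x=-np.cos(tilt)*z+np.sin(tilt)*hd
    y=np.cross(z,hd)*(-1 if flip else 1)
    return R.from_matrix(np.c_[x,y,np.cross(x,y)]).as_quat(), x
def hv(a): return np.array([-np.sin(a),np.cos(a)])  # yaw a from +y
E
python3 - <<'E'
from h import *
t=load('top0')
h=cv2.cvtColor(t['frame'],cv2.COLOR_BGR2HSV);H,S,V=cv2.split(h)
n,l,st,c=cv2.connectedComponentsWithStats(((H>45)&(H<80)&(S>120)&(V>40)).astype(np.uint8))
for i in range(1,n):
    if st[i][4]>100:
        ctr=cv2.findContours((l==i).astype(np.uint8),0,1)[0][0];bx=cv2.boxPoints(cv2.minAreaRect(ctr))
        print('green',c[i].round(),onz(t,*c[i],.1)[:2].round(3),[onz(t,*p,.1)[:2].round(3).tolist() for p in bx])
print('jar',onz(t,186,142,.075),'block',onz(t,256,147,.03),'tin',onz(t,312.5,131,.07))
P0=np.array([.508,-.19]);seat=np.array([.562,.148])
for lab,P,yaw,tilt,zz in [('grip0',P0,0,0,.108),('grip0b',P0,-.48,0,.108),('push0',P0-.09*hv(-.48),-.48,.6,.035),('push1',np.array([.5858,-.0405])-.065*hv(-.48),-.48,.6,.035),('grip1',[.5858,-.0405],-.48,0,.108),('grip1b',[.5858,-.0405],.125,0,.108),('p2',np.array([.5858,-.0405])-.07*hv(.125),.125,.6,.035),('p2e',seat-.065*hv(.125),.125,.6,.035)]:
    for fl in (0,1):
        q,x=quat(hv(yaw),tilt,fl); r=arm.ik([P[0],P[1],zz],q); print(lab,fl,None if r is None else np.round(r,2))
E
```

```text
green [409. 162.] [ 0.652 -0.394] [[0.597, -0.333], [0.734, -0.405], [0.71, -0.453], [0.574, -0.379]]
green [330. 298.] [ 0.34  -0.176] [[0.399, -0.128], [0.417, -0.17], [0.283, -0.224], [0.266, -0.183]]
jar [0.74215119 0.15182461 0.075     ] block [ 0.73578048 -0.02226664  0.03      ] tin [ 0.75635383 -0.16854392  0.07      ]
grip0 0 [-0.61  0.34  1.07  1.91 -0.34  1.09 -2.54]
grip0 1 [ 0.82  0.25 -0.58  1.86  0.16  1.07  0.19]
grip0b 0 [ 1.29  0.45 -1.17  1.85  0.46  1.15  2.62]
grip0b 1 [ 0.79  0.25 -0.54  1.86  0.14  1.07 -0.28]
push0 0 [ 0.81  0.45  0.02  1.87 -0.63  1.14 -2.43]
push0 1 [ 1.19  0.5  -0.44  1.85 -0.42  1.07  0.55]
push1 0 [ 0.61  0.39 -0.14  1.97 -0.71  0.92 -2.67]
push1 1 [ 0.93  0.44 -0.52  1.95 -0.52  0.86  0.33]
grip1 0 [ 0.93  0.58 -1.18  1.74  0.58  1.21  2.26]
grip1 1 [ 0.61  0.38 -0.71  1.75  0.27  1.11 -0.66]
grip1b 0 [-0.83  0.48  1.07  1.8  -0.46  1.14 -2.62]
grip1b 1 [ 0.63  0.38 -0.73  1.75  0.28  1.12 -0.06]
p2 0 [ 0.56  0.64 -0.19  1.57 -0.42  1.28 -2.43]
p2 1 [ 0.89  0.74 -0.66  1.55 -0.12  1.24  0.49]
p2e 0 [ 0.44  0.52 -0.36  1.79 -0.47  1.05 -2.63]
p2e 1 [ 0.68  0.6  -0.67  1.79 -0.27  1.01  0.36]
```

```bash
cat >> h.py <<'E'
RHO=.032
def pose(C,yaw,tilt,back=0.,zc=.075):
    q,x=quat(hv(yaw),tilt,True)
    return np.array([C[0],C[1],zc])-x*(RHO+.003+back), q
E
python3 - <<'E'
from h import *
P0=np.array([.508,-.19]);P1=np.array([.5858,-.0405])
for C,yaw in ((P0,0),(P0,-.48),((P0+P1)/2,-.48),(P1,-.48),(P1,.125)):
    for t in (.6,.4,.2,0,-.2,-.35,-.5,-.6):
        p,q=pose(C,yaw,t); r=arm.ik(p,q); print(C.round(2),yaw,t,None if r is None else np.round(r,2))
E
```

```text
[ 0.51 -0.19] 0 0.6 [ 1.05  0.55 -0.54  1.64 -0.24  1.35  0.62]
[ 0.51 -0.19] 0 0.4 [ 1.02  0.43 -0.58  1.72 -0.13  1.24  0.51]
[ 0.51 -0.19] 0 0.2 [ 0.92  0.33 -0.57  1.79 -0.01  1.15  0.38]
[ 0.51 -0.19] 0 0 [ 0.82  0.25 -0.58  1.86  0.15  1.07  0.19]
[ 0.51 -0.19] 0 -0.2 [ 0.74  0.22 -0.63  1.92  0.38  1.05 -0.06]
[ 0.51 -0.19] 0 -0.35 [ 0.7   0.23 -0.69  1.95  0.57  1.08 -0.28]
[ 0.51 -0.19] 0 -0.5 [ 0.67  0.28 -0.78  1.97  0.77  1.16 -0.49]
[ 0.51 -0.19] 0 -0.6 [ 0.65  0.34 -0.85  1.99  0.91  1.24 -0.63]
[ 0.51 -0.19] -0.48 0.6 [ 1.13  0.36 -0.49  1.87 -0.48  1.11  0.42]
[ 0.51 -0.19] -0.48 0.4 [ 1.01  0.28 -0.49  1.88 -0.31  1.06  0.22]
[ 0.51 -0.19] -0.48 0.2 [ 0.9   0.24 -0.5   1.88 -0.1   1.04 -0.02]
[ 0.51 -0.19] -0.48 0 [ 0.79  0.25 -0.54  1.86  0.14  1.07 -0.28]
[ 0.51 -0.19] -0.48 -0.2 [ 0.7   0.3  -0.6   1.83  0.39  1.17 -0.54]
[ 0.51 -0.19] -0.48 -0.35 [ 0.64  0.36 -0.66  1.8   0.56  1.27 -0.71]
[ 0.51 -0.19] -0.48 -0.5 [ 0.59  0.45 -0.71  1.77  0.71  1.41 -0.86]
[ 0.51 -0.19] -0.48 -0.6 [ 0.53  0.51 -0.72  1.75  0.79  1.5  -0.93]
[ 0.55 -0.12] -0.48 0.6 [ 1.01  0.33 -
[... 902 characters left out ...]
68  1.47 -1.02]
[ 0.59 -0.04] -0.48 -0.5 [ 0.44  0.73 -0.95  1.53  0.84  1.66 -1.13]
[ 0.59 -0.04] -0.48 -0.6 [ 0.38  0.8  -0.95  1.48  0.91  1.76 -1.17]
[ 0.59 -0.04] 0.125 0.6 [ 0.87  0.61 -0.7   1.6  -0.19  1.28  0.43]
[ 0.59 -0.04] 0.125 0.4 [ 0.78  0.5  -0.66  1.66 -0.09  1.2   0.32]
[ 0.59 -0.04] 0.125 0.2 [ 0.69  0.42 -0.67  1.71  0.06  1.14  0.16]
[ 0.59 -0.04] 0.125 0 [ 0.63  0.38 -0.73  1.75  0.28  1.12 -0.06]
[ 0.59 -0.04] 0.125 -0.2 [ 0.62  0.41 -0.87  1.78  0.56  1.17 -0.33]
[ 0.59 -0.04] 0.125 -0.35 [ 0.63  0.5  -1.03  1.79  0.81  1.29 -0.55]
[ 0.59 -0.04] 0.125 -0.5 [ 0.62  0.65 -1.18  1.79  1.05  1.48 -0.75]
[ 0.59 -0.04] 0.125 -0.6 [ 0.56  0.7  -1.18  1.79  1.15  1.58 -0.83]
```

Run:
```python
from h import *
P0=np.array([.508,-.19])
p,q=pose(P0,0,0.,back=.14); arm.move_to(p,q)
pe=np.array(readout.current_eef_pos());qe=readout.current_tcp_rot()
s=snap('wrist','wr1')
T=np.eye(4);T[:3,:3]=R.from_quat(qe).as_matrix();T[:3,3]=pe
T=T@np.array(s['tool_from_camera']); np.save('pics/wr1T.npy',T)
print(pe.round(4),p.round(4),T.round(3),s['K'],s['k1'],readout.current_time())
```

```text
[ 0.5075 -0.1919  0.2498] [ 0.508 -0.19   0.25 ] [[ 1.     0.002  0.001  0.508]
 [-0.002  0.964  0.268 -0.119]
 [-0.    -0.268  0.964  0.39 ]
 [ 0.     0.     0.     1.   ]] [[292.6908015    0.         279.66745726]
 [  0.         292.6908015  209.02147537]
 [  0.           0.           1.        ]] -0.02739494150865346 2.0417
```

View pics/wr1.png

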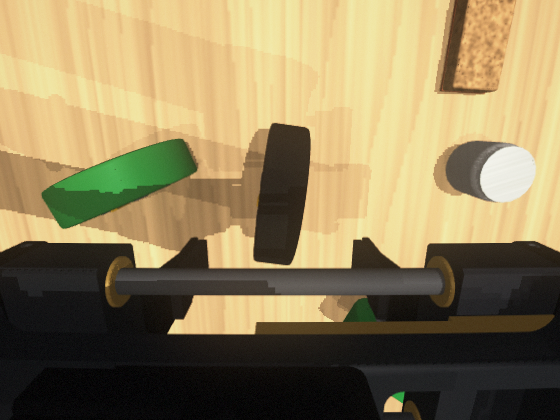

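Run:
```python
from h import *
s=load('wr1');T=np.load('pics/wr1T.npy');V=cv2.cvtColor(s['frame'],cv2.COLOR_BGR2HSV)[...,2]
m=((V<70)).astype(np.uint8); m[263:]=0
n,l,st,c=cv2.connectedComponentsWithStats(m);k=l[180,285];print(st[k])
mm=(l==k).astype(np.uint8)
ctr=max(cv2.findContours(mm,0,1)[0],key=cv2.contourArea);print(cv2.approxPolyDP(ctr,3,True)[:,0].tolist(), proj(s,[.508,-.19,.15],T))
cam=T[:3,3]
# tangent heights from camera to wheel circle in vertical plane y-z about C=(-.19,.075)
for yc in(-.19,-.186):
    d=np.array([cam[1]-yc,cam[2]-.075]);D=np.hypot(*d);b=np.arctan2(d[1],d[0]);g=np.arccos(.075/D)
    for sg in(-1,1):
        a=b+sg*g;pt=(yc+.075*np.cos(a),.075+.075*np.sin(a));print(yc,'tangent',np.round(pt,4),proj(s,[.508,pt[0],pt[1]],T).round(1))
for row in (140,160,180,200,220,240,255):
    xs=np.where(mm[row])[0]; print(row,xs.min(),xs.max(),[onz(s,x,row,.15,T)[:2].round(4).tolist() for x in (xs.min(),xs.max()+1)])
```

```text
[ 254  124   56  139 5971]
[[273, 124], [261, 179], [254, 257], [290, 262], [304, 204], [309, 134], [302, 127]] [279.37334966 213.57100882]
-0.19 tangent [-0.115  0.076] [279.3 123.6]
-0.19 tangent [-0.2574  0.108 ] [279.6 263.5]
-0.186 tangent [-0.111  0.077] [279.3 119.6]
-0.186 tangent [-0.2537  0.1072] [279.6 260.1]
140 268 309 [[0.4991, -0.1286], [0.5327, -0.1287]]
160 265 308 [[0.4964, -0.1445], [0.5322, -0.1446]]
180 261 307 [[0.4928, -0.161], [0.5318, -0.1611]]
200 259 304 [[0.4908, -0.178], [0.5297, -0.1781]]
220 257 301 [[0.4887, -0.1957], [0.5274, -0.1958]]
240 255 297 [[0.4866, -0.2141], [0.5243, -0.2142]]
255 254 293 [[0.4853, -0.2284], [0.5209, -0.2285]]
```

```bash
cat >> h.py <<'E'
def go(C,yaw,tilt,v=.06,back=0.):
    p,q=pose(C,yaw,tilt,back); arm.move_linear(p,q,max_speed=v)
def stroke(C,yaw,t0,t1,n=None,v=.06,roll=True):
    """roll wheel from centre C at heading yaw; tool tilt t0->t1; returns new centre"""
    n=n or max(1,int(np.ceil(abs(t1-t0)/.15)))
    C=np.array(C,float)
    for i in range(1,n+1):
        t=t0+(t1-t0)*i/n
        go(C+(.075*(t0-t)*hv(yaw) if roll else 0),yaw,t,v)
    return C+(.075*(t0-t1)*hv(yaw) if roll else 0)
def st(tag=''):
    print(tag,'t',round(readout.current_time(),2),'F',np.round(readout.current_contact_force(),1),'M',np.round(readout.current_wrist_torque(),2),'op',round(readout.current_opening(),3),np.round(readout.current_eef_pos(),4))
E
python3 - <<'E'
from h import *
P0=np.array([.509,-.19])
p,q=pose(P0,-.12,.4,back=.12);arm.move_to(p,q)
st('hover');go(P0,-.12,.4,v=.12);st('down')
arm.grab(10);st('grab')
for y in (-.3,-.474): go(P0,y,.4,v=.03)
st('twist')
snap('top','top1');snap('scene','scene1')
E
python3 -c "
import cv2,numpy as np
a=cv2.imread('pics/top1.png')[140:340,230:430];b=cv2.imread('pics/scene1.png')[120:320,110:310]
cv2.imwrite('pics/j1.png',cv2.resize(np.hstack([a,b]),None,fx=2,fy=2))"
```

```text
hover t 2.42 F [0.9 0.5 0.7] M [-0.36 -0.09  0.  ] op 1.005 [ 0.4989 -0.2566  0.2147]
down t 3.57 F [-0.6 -0.5 -0.5] M [-0.48  0.02  0.01] op 0.997 [ 0.5079 -0.2041  0.108 ]
grab t 4.41 F [-2.2 -0.2  0.7] M [-0.41  0.19  0.11] op 0.46 [ 0.5071 -0.2035  0.1072]
twist t 5.07 F [-0.2  0.5 -2.5] M [-0.47  0.22 -0.01] op 0.455 [ 0.5026 -0.2021  0.1071]
```

View pics/j1.png

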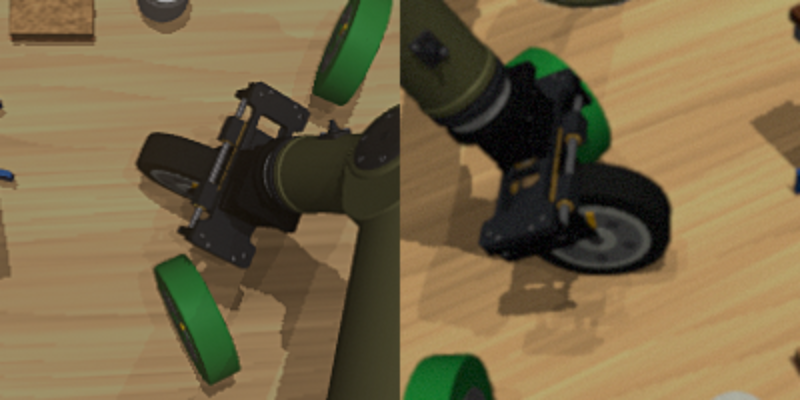

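The left (top) view shows the wheel gripped and turned toward the rest, clear of both green look-alikes. The opening of 0.46 × 87 = 40 mm matches the wheel width. Next is the first rolling stroke.

```bash
python3 - <<'E'
from h import *
P0=np.array([.509,-.19]);y=-.474
C=stroke(P0,y,.4,-.5);st('s1');print(C)
snap('top','top2a')
arm.let_go();st('open')
stroke(C,y,-.5,.5,roll=False,v=.1);st('back')
snap('top','top2');snap('scene','scene2');np.save('C.npy',C)
E
python3 -c "
import cv2,numpy as np
a=cv2.imread('pics/top2.png')[100:300,200:400];b=cv2.imread('pics/scene2.png')[120:320,110:310]
cv2.imwrite('pics/j2.png',cv2.resize(np.hstack([a,b]),None,fx=2,fy=2))"
```

```text
s1 t 7.71 F [1.6 2.4 2.1] M [ 0.76 -0.56  0.13] op 0.463 [ 0.548  -0.1159  0.106 ]
[ 0.5398103 -0.1299419]
open t 8.78 F [-0.4 -0.7  0.6] M [ 0.49 -0.37 -0.01] op 0.998 [ 0.5475 -0.115   0.1057]
back t 10.84 F [ 0.2 -0.1  0.3] M [-0.48  0.16 -0.01] op 1.001 [ 0.5318 -0.1443  0.1052]
```

View pics/j2.png

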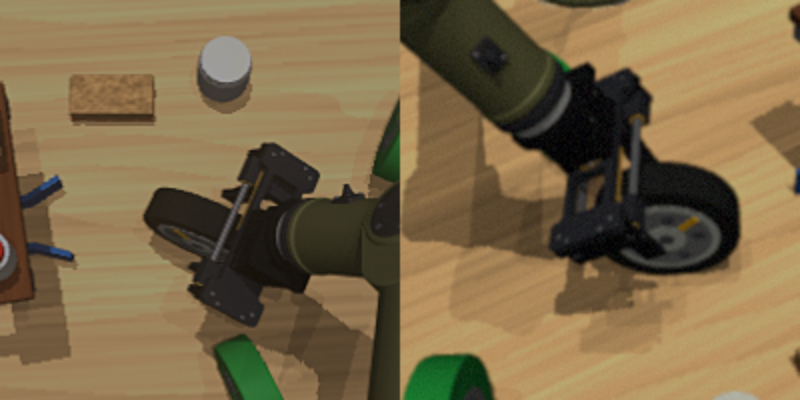

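The wheel has rolled about 50° (yellow mark now to the upper right) and stands upright. Two more strokes follow, then the turn onto the rest's axis.

```bash
python3 - <<'E'
from h import *
C=np.load('C.npy');y=-.474
arm.grab(10)
C=stroke(C,y,.5,-.35);st('s2');print(C)
arm.let_go();stroke(C,y,-.35,.5,roll=False,v=.1);arm.grab(10)
C=stroke(C,y,.5,.01);st('s3');print(C);np.save('C.npy',C)
for yy in (-.3,-.1,.125): go(C,yy,.01,v=.03); arm.wait(.05)
st('tw')
arm.wait(.1);arm.let_go()
go(C,.125,.01,v=.1,back=.13)
pe=np.array(readout.current_eef_pos());qe=readout.current_tcp_rot()
s=snap('wrist','wr2')
T=np.eye(4);T[:3,:3]=R.from_quat(qe).as_matrix();T[:3,3]=pe
T=T@np.array(s['tool_from_camera']); np.save('pics/wr2T.npy',T)
st('up');snap('top','top3');snap('scene','scene3')
E
python3 -c "
import cv2,numpy as np
a=cv2.imread('pics/top3.png')[100:300,120:400];b=cv2.imread('pics/scene3.png')[100:300,160:440]
cv2.imwrite('pics/j3.png',cv2.resize(np.vstack([a,b]),None,fx=1.5,fy=1.5))"
```

```text
s2 t 14.24 F [ 1.3  1.2 -0.5] M [ 0.74 -0.71  0.11] op 0.463 [ 0.5742 -0.0631  0.1076]
[ 0.56890892 -0.07322036]
s3 t 19.38 F [0.1 2.5 1.8] M [0.68 0.27 0.05] op 0.464 [ 0.5856 -0.0413  0.1099]
[ 0.58568342 -0.04052206]
tw t 20.57 F [ 0.1 -1.  -0.7] M [-0.55 -0.33  0.03] op 0.457 [ 0.5857 -0.0414  0.1099]
up t 23.2 F [0.7 0.1 0.2] M [-0.05 -0.14  0.06] op 1.002 [ 0.5855 -0.0421  0.2392]
```

View pics/wr2.png

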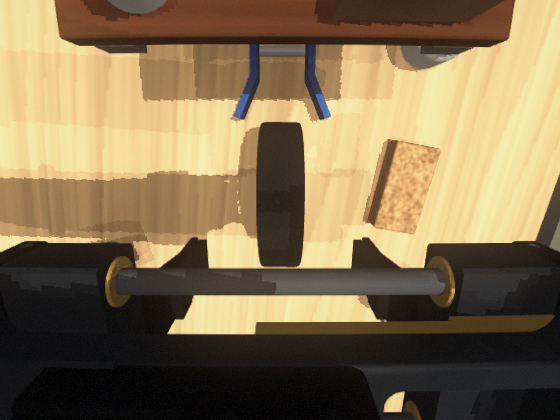

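View pics/j3.png

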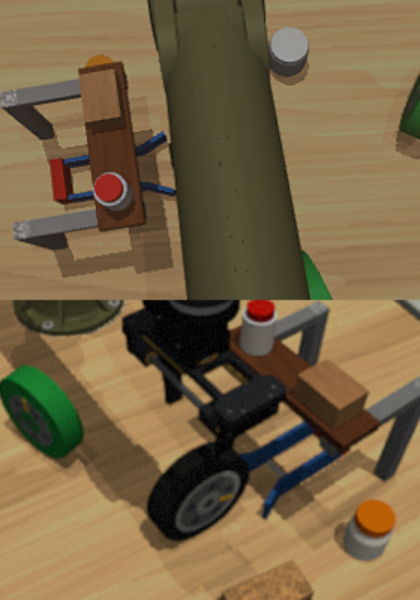

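The wheel centre is at column 281 and the mouth's middle at 283, so it is square to the rest, upright and clear of the mouth. Now I push it in from behind, low down, with closed tilted fingers.

```bash
cat >> h.py <<'E'
YR=.125; SEAT=np.array([.562,.148]); TP=.6
def pp(s,extra=0.,dz=0.):
    """pusher pose with wheel centre s (m, along rest axis from seat)"""
    q,x=quat(hv(YR),TP,True); f=np.r_[hv(YR),0]
    n=np.cos(TP)*f+np.sin(TP)*np.array([0,0,1.])
    return np.r_[SEAT,.075]+f*(s-extra)-.0845*n-.011*x+[0,0,dz], q
E
python3 - <<'E'
from h import *
for s in (-.19,-.1,-.05,0): print(s,np.round(arm.ik(*pp(s)),2),pp(s)[0].round(3))
p,q=pp(-.19,.06,.14); print(p.round(3)); arm.move_to(p,q); st('a'); arm.grab(10)
arm.move_linear(pp(-.19,.03)[0],q,max_speed=.1); st('down')
arm.move_linear(pp(-.19,-.01)[0],q,max_speed=.04); st('touch')
arm.move_linear(pp(-.075)[0],q,max_speed=.05); st('push')
snap('top','top4');snap('scene','scene4')
E
python3 -c "
import cv2,numpy as np
a=cv2.imread('pics/top4.png')[100:300,120:400];b=cv2.imread('pics/scene4.png')[100:300,200:480]
cv2.imwrite('pics/j4.png',cv2.resize(np.vstack([a,b]),None,fx=1.5,fy=1.5))"
```

```text
-0.19 [ 0.84  0.72 -0.58  1.55 -0.17  1.25  0.54] [ 0.595 -0.116  0.036]
-0.1 [ 0.79  0.66 -0.64  1.67 -0.21  1.14  0.46] [ 0.584 -0.027  0.036]
-0.05 [ 0.76  0.63 -0.67  1.73 -0.23  1.08  0.41] [0.578 0.023 0.036]
0 [ 0.72  0.61 -0.7   1.77 -0.24  1.02  0.35] [0.571 0.073 0.036]
[ 0.603 -0.175  0.176]
a t 23.94 F [-0.2  2.4  0.5] M [-0.6  -0.22 -0.05] op 0.996 [ 0.6021 -0.1775  0.1746]
down t 27.05 F [-0.6  0.3  0.4] M [-0.69 -0.15  0.05] op 0.004 [ 0.5994 -0.146   0.037 ]
touch t 28.2 F [ 0.3 -0.2 -0.3] M [-0.73 -0.19 -0.07] op 0.012 [ 0.594  -0.1063  0.0363]
push t 30.45 F [0.3 0.1 0.8] M [-0.64 -0.18  0.02] op 0.004 [ 0.5809 -0.002   0.0363]
```

View pics/j4.png

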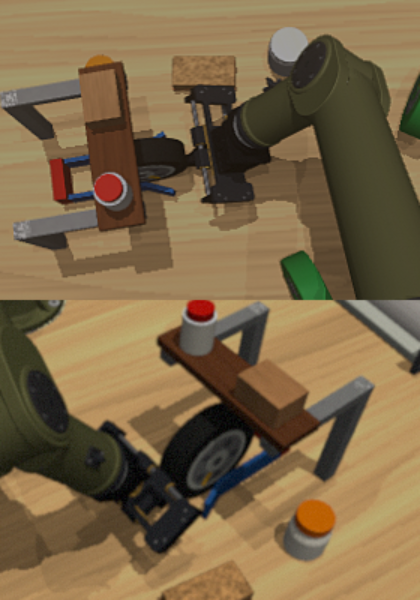

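The wheel is upright and straight in the mouth, and the pusher is clear of the ledge. Now over the sill in small steps, watching the force.

```bash
python3 - <<'E'
from h import *
q=pp(0)[1];f=hv(YR)
for s in np.arange(-.068,-.0139,.006):
    arm.move_linear(pp(s)[0],q,max_speed=.03)
    F=np.array(readout.current_contact_force()); a=(np.array(readout.current_eef_pos())-pp(0)[0])[:2]@f
    print(round(s,3),round(a,4),F.round(1),round(readout.current_time(),2))
    if np.linalg.norm(F)>25: break
snap('top','top5');snap('scene','scene5')
E
python3 -c "
import cv2,numpy as np
a=cv2.imread('pics/top5.png')[150:270,130:330];b=cv2.imread('pics/scene5.png')[130:260,260:460]
cv2.imwrite('pics/j5.png',np.vstack([cv2.resize(a,None,fx=2.4,fy=2.4),cv2.resize(b,None,fx=2.4,fy=2.4)]))"
```

```text
-0.068 -0.0673 [ 0.3 -0.2 -0. ] 30.93
-0.062 -0.0615 [ 0.4 -0.  -0.6] 31.28
-0.056 -0.0555 [ 0.6  0.1 -0.5] 31.63
-0.05 -0.0515 [ 0.8 -5.4 -0.6] 31.98
-0.044 -0.044 [ 0.4 -3.3 -0.7] 32.33
-0.038 -0.0366 [-0.4 -0.3 -1.2] 32.68
-0.032 -0.0305 [-0.1  0.8 -0.6] 33.03
-0.026 -0.0254 [-0.2  0.2 -0.5] 33.38
-0.02 -0.0196 [ 0.2 -0.5 -0.6] 33.73
-0.014 -0.0136 [-0.4 -0.4  0.1] 34.08
```

View pics/j5.png

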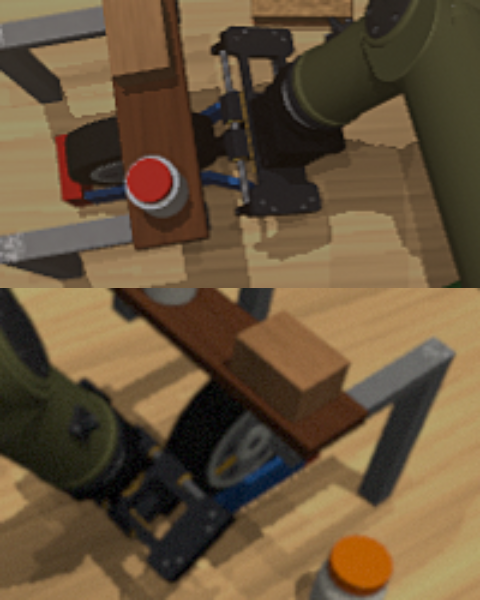

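The force peaked near 5.4 N at the sill and then vanished. The wheel now appears against the red stop. A gentle nudge to confirm, then I retreat and look.

```bash
python3 - <<'E'
from h import *
q=pp(0)[1];f=hv(YR)
for s in (-.010,-.007,-.004,-.001,.002,.004):
    arm.move_linear(pp(s)[0],q,max_speed=.015)
    F=np.array(readout.current_contact_force());a=(np.array(readout.current_eef_pos())-pp(0)[0])[:2]@f
    print(s,round(a,4),F.round(1))
    if np.linalg.norm(F[:2])>3.5: break
arm.move_linear(pp(-.02)[0],q,max_speed=.05)
arm.move_linear(pp(-.12)[0],q,max_speed=.1)
arm.move_linear(pp(-.12,.08,.15)[0],q,max_speed=.15);st('clear')
p,qq=pose(SEAT-.36*hv(YR),.125,-.0,back=.15)
snap('top','top6');snap('scene','scene6')
pe=np.array(readout.current_eef_pos());qe=readout.current_tcp_rot()
s=snap('wrist','wr6');T=np.eye(4);T[:3,:3]=R.from_quat(qe).as_matrix();T[:3,3]=pe
np.save('pics/wr6T.npy',T@np.array(s['tool_from_camera']))
E
python3 -c "
import cv2,numpy as np
a=cv2.imread('pics/top6.png')[150:270,130:330];b=cv2.imread('pics/scene6.png')[130:260,260:460]
cv2.imwrite('pics/j6.png',np.vstack([cv2.resize(a,None,fx=2.4,fy=2.4),cv2.resize(b,None,fx=2.4,fy=2.4)]))"
```

```text
-0.01 -0.0098 [-0.5  0.7 -0.5]
-0.007 -0.0068 [-0.3  0.6 -0.8]
-0.004 -0.0038 [ 0.1 -0.  -0.5]
-0.001 -0.0022 [ 0.5 -3.4 -1.8]
0.002 -0.0016 [ 0.8 -8.2 -0.6]
clear t 39.02 F [ 0.5 -0.3 -0.2] M [-0.67 -0.19 -0.04] op 0.005 [ 0.5959 -0.1251  0.1855]
```

View pics/j6.png

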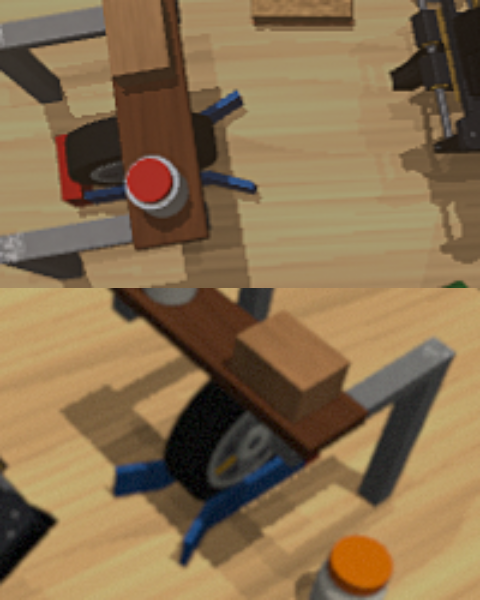

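View pics/wr6.png

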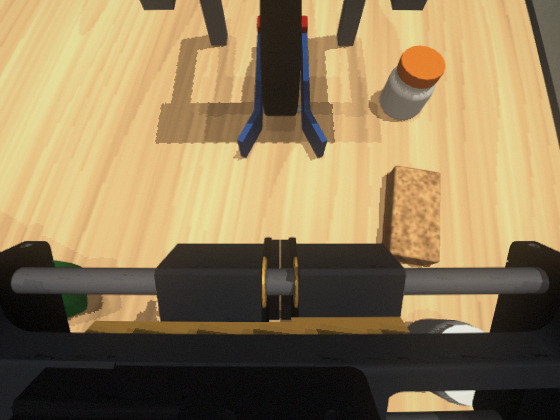

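Run:
```python
from h import *
s=load('scene6');t=load('top6')
h=onz(s,367.5,193.0,.075)[:2]; ax=np.array([.992,.125]); c=h-.02*ax
print('centre',c.round(4),'rel along,across',((c-SEAT)@hv(YR)).round(4),((c-SEAT)@ax).round(4), 'expected px',proj(s,np.r_[SEAT+.02*ax,.075]).round(1))
a=load('top0')['frame'];b=t['frame']
for n,(x0,x1,y0,y1) in dict(block=(230,285,130,165),tin=(295,330,112,158),jartop=(172,206,130,145)).items():
    print(n,cv2.absdiff(a[y0:y1,x0:x1],b[y0:y1,x0:x1]).max(axis=2).mean().round(1))
a=load('scene0')['frame'];b=s['frame'];print('scene jar',cv2.absdiff(a[228:275,385:430],b[228:275,385:430]).max(axis=2).mean().round(1))
```

```text
centre [0.564  0.1555] rel along,across 0.0072 0.0029 expected px [364.2 193.6]
block 26.2
tin 50.7
jartop 27.5
scene jar 24.1
```

Run:
```python
from h import *
p,q=pp(-.19,.12,.2); 
try:
    p2,q2=pose([.42,-.30],0,.0,back=.2); arm.move_to(p2,q2)
except Exception as e: print(e)
st();snap('top','top7');snap('scene','scene7')
A=load('top0')['frame'];B=load('top7')['frame'];C=load('scene0')['frame'];D=load('scene7')['frame']
cv2.imwrite('pics/j7.png',np.vstack([np.hstack([A[100:250,140:420],B[100:250,140:420]]),np.hstack([C[150:370,220:500],D[150:370,220:500]])]))
for nm,X,Y,win in(('top',A,B,(150,340,100,170)),('scene',C,D,(250,440,220,370))):
    for im in(X,Y):
        h=cv2.cvtColor(im,cv2.COLOR_BGR2HSV);H,S,V=cv2.split(h)
        x0,x1,y0,y1=win
        for lab,m in(('orange',(H<16)&(H>6)&(S>220)&(V>120)),('grey',(S<50)&(V>90))):
            m=m[y0:y1,x0:x1].astype(np.uint8);n,l,stt,c=cv2.connectedComponentsWithStats(m)
            k=[(c[i]+[x0,y0]).round(1).tolist()+[int(stt[i][4])] for i in range(1,n) if stt[i][4]>60];print(nm,lab,k)
```

```text
t 40.25 F [-0.1  0.2 -0.2] M [-0.09 -0.1  -0.  ] op 0.006 [ 0.4205 -0.2992  0.3092]
top orange []
top grey [[312.4, 129.2, 460], [161.1, 158.9, 228]]
top orange []
top grey [[312.4, 129.3, 466], [161.2, 159.0, 230]]
scene orange [[410.2, 243.7, 375]]
scene grey [[407.9, 261.7, 173], [277.6, 334.5, 1113]]
scene orange [[410.0, 243.8, 377]]
scene grey [[407.8, 262.3, 198], [277.5, 334.6, 1120]]
```

View pics/j7.png

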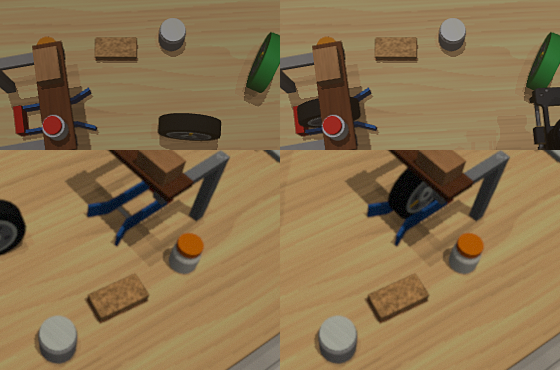

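The jar, sanding block and tin have not moved, the wheel stands home in the rest, and the arm is clear. Handing in.

```bash
python3 -c "
from h import *
print(ticket.job_done()); print(readout.current_time())"
```

```text
the job is handed in; nothing more can be done
None
the job is handed in; nothing more can be done
```

The wheel is standing upright in the blue rest, past the sill and against the red stop. I handed the job in at about 40 s on the robot's clock; no verdict is reported.

**What I did:**
- I gripped the black wheel above its axle and turned it on the spot to face across to the rest's axis.
- I rolled it there in three strokes (about 2.24 rad) and turned it square to the rest.
- I released it and pushed it from behind, low down, with closed tilted fingers.
- The push force read after each step reached 5.4 N at the sill. A last nudge met the stop firmly, at 8 N.

**Last checks:**
- **Position:** the push contact put the wheel's centre within about 2 mm of the seat point. The camera put it 7 mm beyond and 3 mm to the side. The two disagree by more than the seat's 1 to 2 mm of play, but both are within the 16 mm allowed.
- **Bystanders:** the jar and tin are within 1 pixel of where they started. The sanding block looked unmoved when I compared the before and after pictures by eye. An earlier whole-patch image comparison gave large differences, so I set it aside and used position checks instead. I didn't find its cause; the arm covering the tin explains only part of it.
- **Arm:** it was clear of everything, with about 0 N on the tool.

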